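# Open a tight jar braced in a crate cell

### The job

Stand the square jar upright in the crate's one empty cell, the one with the green pad on its floor, setting it down rather than dropping it; the cell then keeps it from turning. Unscrew its tight red cap anticlockwise until the threads let go, then lift the cap straight off and finish still holding it in the gripper, level and steady, centred just above the open jar (about two or three centimetres clear of the mouth). The jar stays standing in its cell, and the four tins are left where they are.

Things in the scene. Friction and masses are not known exactly. Their poses are not given: they have to be found in the camera images.
- jar: Square glass jar, amber contents, paper label: body 63 x 63 x 78 mm tall (lowest 6 mm narrowed to 59), round neck above; 118 mm tall capped, 0.3 to 0.5 kg. Origin: centre of its underside, z up, x and y square to its sides (all alike; any quarter turn fits the cell). Starts capped on the table, where it would turn along with the cap; can be carried by its cap.
- cap: Red screw cap, white disc on top, 62 mm across, 28 mm tall, 50 g. Origin: centre of its lower edge, z up, 90 mm above the jar's underside when screwed on. Its yaw in the jar's frame is 0.05 to 0.25 rad at first; turn it anticlockwise seen from above. It lets go at a yaw of 1.0 to 1.1 rad; hard stop at about 1.45 (clockwise: near 0). A turn of 1.15 rad against the jar always frees it.
- cap_grip (a point): Point on the cap's axis at the height to grip: 23 mm above its lower edge, 5 mm below its top. Turning it takes up to about 0.8 N m, so grip it firmly. Three lugs in the cap hold under three ribs on the jar's neck; once freed, lift straight up.
- jar_mouth (a point): Point on the jar's axis, 111 mm above its underside: top of the black sprung seal in the mouth once the cap is off. The seal presses the screwed-on cap up with 14 to 22 N, which makes it tight, and follows it up by 3 mm when freed.
- crate: Pale wooden crate fixed to the table, 81 mm (its x) by 231 mm (its y), 55 mm tall, walls and floor 6 mm thick, open on top; two dividers make three cells in a row along its y, each 69 x 69 mm inside, 75 mm apart. Origin: centre of its underside.
- pad: Green pad, 62 x 62 x 3 mm, fixed on the floor of the cell meant for the jar, square to the cell and centred in it. Origin: centre of its underside, 6 mm above the table; the jar stands on its top, 9 mm above the table, and can turn there about 0.1 rad either way before the cell stops it.
- tin_blue: Blue tin, 60 mm across, 70 mm tall, standing in another cell; leave it. Origin: centre of its underside.
- tin_yellow: Yellow tin, 60 mm across, 70 mm tall, standing in another cell; leave it. Origin: centre of its underside.
- soup_tin: Red soup tin, 74 mm across, 108 mm tall, on the table; leave it. Origin: centre of its underside.
- fish_tin: Flat fish tin, 62 x 106 x 24 mm, on the table; leave it. Origin: centre of its underside.
There are look-alikes about, which are no part of the job. Of the things that look like the cap, the smallest one is meant.

How it is judged:
By the outcome, as a careful person would: the job done as asked, in the order asked, and still so for the second after the job is handed in, while the arm keeps its last pose, push and grip.
It also fails if it takes over 51 s, if anything falls off the work surface, if the arm or the gripper's body presses on something with over 40 N, if the wrist force passes 120 N, or if a joint passes its speed limit or range.

### The arm

A 7-joint arm with a two-finger parallel gripper is mounted at the origin on the work surface. World frame = base frame: x ahead of the robot, y to its left, z up, the work surface at z = 0. Lengths are in mm, angles in rad, forces in N, time in s.
With the tool pointing down it reaches from about 400 to 900 mm from the base axis. Payload 5.6 kg.
Tool frame: the origin (TCP) lies midway between the tips of the shut fingers; the grasp point (between the pads) lies 19 mm behind it (arm.grip_point_offset is the distance from the TCP to the grasp point, in mm); z points along the fingers, y is the line along which they close (so a half turn about z gives the same grasp; the last joint's range is limited). The gripper opens to 92 mm and grips with 3 to 60 N. Pads are 20 mm wide; open, the fingers measure 128 mm over their backs; the gripper's body (75 mm by 189 mm) begins 69 mm behind the grasp point.
Start: joints at [-1.163, 0.468, -0.012, 1.603, 0.006, 1.071, -0.056], TCP at [283.236, 585.053, 214.592] pointing down, gripper open.
Joint ranges: [-2.53, 2.53], [-0.31, 2.02], [-1.57, 1.55], [0.28, 2.44], [-1.29, 4.43], [0.15, 1.84], [-2.92, 2.92]. Speed limits (rad/s): [2.57, 2.57, 3.14, 3.14, 3.14, 3.14, 3.14].

### API

Orientations are given as a unit quaternion [x, y, z, w].
In Python, from station import monitor, imaging, order, arm gives the robot as it stands.
- The arm moves only by the shell command python3 -m pendant 'ROWS' [OPENING] [FORCE]. ROWS is text: rows parted by semicolons, each of 6 numbers parted by spaces: the shift along the tool's x, y, z normalised to -1 to 1, where 1 is 0.05 m, then the turn, a rotation vector about the tool's x, y, z normalised to -1 to 1, where 1 is 120 degrees. A call has 1 to 8 rows; each row shifts and turns the commanded pose from where the row before left it, along the tool's axes as they then stand; what a row does not reach is not made up. A row lasts 1/12 s, in which the tool goes at most 41.7 mm and 7.16 degrees, less where a joint would pass 70% of its speed; a pose out of reach is approached as far as the arm can. A call with a number of a shift or a turn outside -1 to 1 is refused whole. A call with a gripper value outside its range is refused whole. OPENING is the opening, from -1 (shut) to 1 (fully open), set as the call begins (- or left out, the last holds). The fingers move at their own pace and stop on an object; FORCE is the grip in N (left out, the last holds). Time passes only in rows, so rows that do not move let the fingers close. It gives the time, the measured TCP pose, the force, the opening and the grip force at its end, in the units of the state.
- monitor.observe(): the state, without advancing time (a new reading comes with each control period).
- imaging.grab_frame(name): name is "scene" or "top" or "wrist"; returns (picture, depth): 384x512x3 uint8, red, green, blue; 384x512 float32, mm along the optical axis (not along the pixel's ray), 0 where there is no reading.
- imaging.camera_params(name): a dict with "fx", "fy", "cx", "cy" (pixels), "extrinsics" (4x4, takes a point from world to camera coordinates); the wrist camera has in their place "T_tool_cam" (4x4, takes a point from camera to tool coordinates, whose origin is the TCP and whose axes are the flange's). Camera axes: x right, y up, looking along -z (the intrinsics and any distortion apply to the point x, -y, -z); pixel columns grow to the right and rows downward; lengths in mm; the calibration is good to about 2 mm. A picture is of the moment at which its call begins: read the wrist's pose just before it. camera_params takes no time and is no camera call.
- order.job_done(): hands the job in; it is judged then, once.
The state is a dict: "time": time; "q": joint angles; "joint_velocities": joint speeds; "joint_efforts": joint torques, N m; "position": TCP position; "ee_rot": TCP orientation; "contact_force": force on the tool from outside, world axes, zero at the start; "ft_torque": the same for the moment, N m; "grip_width": opening from 0.0 (shut) to 1.0 (fully open); "finger_force": force on a finger pad.
Only numpy, scipy, OpenCV 4.12 (cv2) and the standard library are available. Lean on these libraries where they do the work, as an engineer would, in place of code of your own. Each camera call takes 0.05 s, during which the arm holds its last target. There are 200 camera calls.

## Working session

There is one attempt and no reset: what is moved stays moved. The work goes in short steps, Python scripts to look and compute and a shell command to move; the robot and the scene stay as the last step left them, time stands still between calls to the robot, and variables do not carry over. Pictures are saved under pics/ and viewed, at most 10 in all, crops included, and the job is handed in when it is done.

```bash
ls; mkdir -p pics; python3 - <<'E'
from station import monitor, imaging, order, arm
import cv2,numpy as np
s=monitor.observe();print(s)
ims=[]
for n in("scene","top"):
    p,d=imaging.grab_frame(n);np.savez(f"pics/{n}0.npz",p=p,d=d);cv2.imwrite(f"pics/{n}0.png",p[...,::-1]);c=imaging.camera_params(n);print(n,c)
    ims.append(p)
print(imaging.camera_params("wrist"))
E
```

```text
pics
{'time': 0.0, 'q': array([-1.162997  ,  0.46837265, -0.01157697,  1.6036294 ,  0.00601837,
        1.07140891, -0.05630199]), 'joint_velocities': array([-1.37338296e-03,  5.11442896e-05, -1.73685690e-03, -1.09596581e-03,
       -1.57719092e-04, -2.97337805e-04, -1.34195359e-03]), 'joint_efforts': array([-6.40176258e-04, -5.20567703e+01, -1.32821576e-02, -2.43756312e+01,
       -5.68413350e-02,  1.72385015e-02,  1.46695324e-04]), 'position': array([283.02059156, 584.49157424, 213.6409062 ]), 'ee_rot': array([ 2.23534926e-01,  9.74695512e-01, -8.83563543e-04, -1.24474429e-04]), 'contact_force': array([-0.37211612, -0.87454478,  0.56516652]), 'ft_torque': array([0.02162386, 0.02308371, 0.03164631]), 'finger_force': 0.0, 'grip_width': 0.9987030818924767}
scene {'fx': 425.1875751412722, 'fy': 425.1875751412722, 'cx': 256.2745516446343, 'cy': 183.10921525862278, 'extrinsics': array([[ 4.40755747e-01,  8.97625032e-01, -1.91639233e-03,
        -3.71007660e+02],
       [-7.86729228e-01,  3.87329394e-01,  4.80658988e-01,
         4.14144407e+02],
       [ 4.32193815e-01, -2.10345530e-01, 
[... 351 characters left out ...]
781843e-01, -1.79888937e-02,  6.40920648e-02,
        -6.20266865e+02],
       [-6.40108501e-02,  5.05535624e-03,  9.97936398e-01,
        -1.08289804e+03],
       [ 0.00000000e+00,  0.00000000e+00,  0.00000000e+00,
         1.00000000e+00]])}
{'fx': 305.1728492780014, 'fy': 305.1728492780014, 'cx': 258.2221032632264, 'cy': 187.2794984644303, 'T_tool_cam': array([[-2.25578610e-04,  9.70360556e-01,  2.41661625e-01,
         6.63082581e+01],
       [ 9.99999898e-01,  1.24210884e-04,  4.34695601e-04,
         3.88930339e-01],
       [ 3.91794461e-04,  2.41661699e-01, -9.70360484e-01,
        -1.70878948e+02],
       [ 0.00000000e+00,  0.00000000e+00,  0.00000000e+00,
         1.00000000e+00]])}
```

View pics/scene0.png

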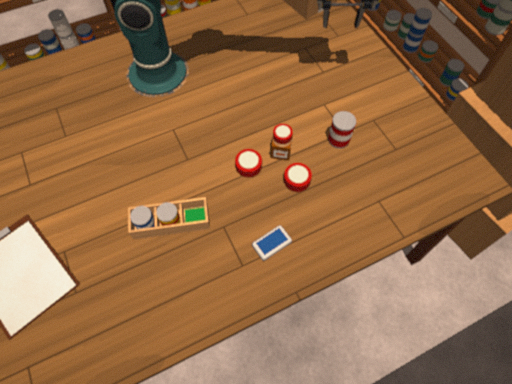

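View pics/top0.png

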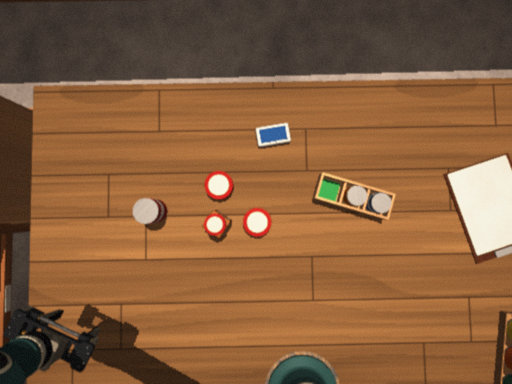

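The scene view shows three red-rimmed white discs. In the top view they are at A (215,225), B (257,222) and C (219,186). A is the smallest and sits on an amber body with a paper label (scene 282,140), so it is the jar's cap; B and C are larger and lie flat on the table. The green pad's cell is at top (329,190), the end cell of the crate. Next I confirm A in a crop and measure.

```bash
cat > h.py <<'E'
import numpy as np,cv2
from station import monitor,imaging
from scipy.spatial.transform import Rotation as R
def cam(n,s=None):
    c=imaging.camera_params(n)
    if n=="wrist":
        T=np.eye(4);T[:3,:3]=R.from_quat(s["ee_rot"]).as_matrix();T[:3,3]=s["position"];M=T@c["T_tool_cam"]
    else: M=np.linalg.inv(c["extrinsics"])
    return c,M
def ray(c,M,uv,z):
    uv=np.atleast_2d(uv).astype(float)
    d=np.c_[(uv[:,0]-c["cx"])/c["fx"],-(uv[:,1]-c["cy"])/c["fy"],-np.ones(len(uv))]@M[:3,:3].T
    return M[:3,3]+d*((z-M[2,3])/d[:,2])[:,None]
def blobs(mask,amin=30):
    n,l,st,ce=cv2.connectedComponentsWithStats(mask.astype(np.uint8))
    return [(l==i,st[i],ce[i]) for i in range(1,n) if st[i,4]>=amin]
def masks(p):
    h=cv2.cvtColor(p,cv2.COLOR_RGB2HSV).astype(int);H,S,V=h[...,0],h[...,1],h[...,2]
    return dict(red=((H<6)|(H>172))&(S>170)&(V>90),green=(H>45)&(H<80)&(S>120),white=(S<50)&(V>190),orange=(H>8)&(H<22)&(S>90)&(V>190))
E
python3 - <<'E'
from h import *
out=[]
for n in("scene","top"):
    f=np.load(f"pics/{n}0.npz");p,d=f["p"],f["d"];c,M=cam(n);m=masks(p)
    for k in("red","green","white"):
        for b,st,ce in blobs(m[k]):
            if k=="white" and st[4]>800: continue
            z=dict(red=110,green=9,white=118)[k]
            dd=np.median(d[b]);
            pt=M@np.r_[(ce[0]-c["cx"])/c["fx"]*dd,-(ce[1]-c["cy"])/c["fy"]*dd,-dd,1]
            print(n,k,st,ce.round(1),"depthpt",pt[:3].round(),"ray z",z,ray(c,M,ce,z)[0].round(1))
    if n=="top":
        b=[b for b,st,ce in blobs(m["green"])][0]
        r=cv2.minAreaRect(np.argwhere(b)[:,::-1].astype(np.float32));print("pad",r,ray(c,M,cv2.boxPoints(r),9).round())
        # crate tins for direction
    u=(240,95) if n=="scene" else (185,160)
    cr=p[u[1]:u[1]+95,u[0]:u[0]+90];out.append(cv2.resize(cr,(390,410),interpolation=cv2.INTER_CUBIC))
cv2.imwrite("pics/crop1.png",np.hstack(out)[...,::-1])
E
```

```text
scene red [273 124  19  20 124] [282.6 135.6] depthpt [531. 244. 117.] ray z 110 [526.7 246.1 110. ]
scene red [335 129  18   6  58] [342.4 132.1] depthpt [587. 431.  91.] ray z 110 [597.7 420.1 110. ]
scene red [331 138  18   9  82] [338.7 143.1] depthpt [586. 430.  27.] ray z 110 [627.9 388.1 110. ]
scene red [235 149  27  28 277] [248.3 165.4] depthpt [536. 122.  36.] ray z 110 [577.3 103.5 110. ]
scene red [284 163  28  29 287] [297.3 179.1] depthpt [650. 238.  37.] ray z 110 [683.2 212.3 110. ]
scene green [185 208  20  14 224] [194.7 214.4] depthpt [607. -96.   9.] ray z 9 [607.  -95.5   9. ]
scene white [334 112  20  17 251] [343.5 119.9] depthpt [558. 449. 109.] ray z 118 [563.3 443.9 118. ]
scene white [277 127  12   9  72] [282.4 130.8] depthpt [516. 251. 119.] ray z 118 [515.3 251.  118. ]
scene white [240 153  17  14 160] [247.9 159.4] depthpt [519. 129.  41.] ray z 118 [562.3 109.7 118. ]
scene white [289 167  18  15 169] [297.5 173.7] depthpt [635. 246.  41.] ray z 118 [671.3 219.  118. ]
scene white [157 203  19  17 240] [166.1 211.3] depthpt [ 593. -170.   76.] ray z 
[... 851 characters left out ...]
e [348 186  18  19 269] [356.6 195. ] depthpt [ 594. -170.   75.] ray z 118 [ 592.  -157.5  118. ]
top white [372 193  19  19 268] [380.9 202.2] depthpt [ 571. -242.   75.] ray z 118 [ 570.1 -226.2  118. ]
top white [134 199  24  24 454] [145.2 210.5] depthpt [559. 449. 107.] ray z 118 [558.9 445.3 118. ]
top white [248 213  19  19 292] [256.8 221.8] depthpt [519. 128.  40.] ray z 118 [521.  128.8 118. ]
top white [207 217  15  15 159] [214.4 223.9] depthpt [517. 249. 118.] ray z 118 [517.2 249.4 118. ]
pad ((328.8624267578125, 189.45872497558594), (17.43243980407715, 17.815568923950195), 16.699243545532227) [[ 597.  -67.    9.]
 [ 651.  -85.    9.]
 [ 634. -137.    9.]
 [ 580. -119.    9.]]
```

View pics/crop1.png

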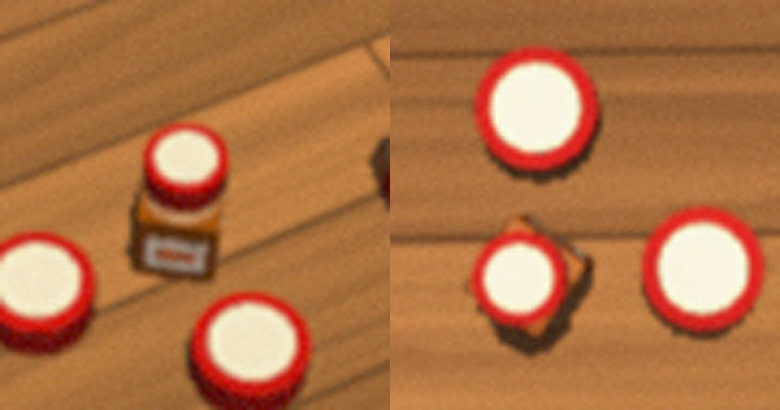

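The crop confirms that A, the small cap on the amber square body, is the jar's cap, at about (516, 250) with its top at z 118. I'll go above it and look from close by.

```bash
python3 -m pendant '-0.593 -0.332 0 0 0 0;-0.593 -0.332 0 0 0 0;-0.593 -0.332 0 0 0 0;-0.593 -0.332 0 0 0 0;-0.593 -0.332 0 0 0 0;-0.593 -0.332 0 0 0 0' 1 && python3 -m pendant '-0.593 -0.332 0 0 0 0;-0.593 -0.332 0 0 0 0;-0.593 -0.332 0 0 0 0;-0.593 -0.332 0 0 0 0;-0.593 -0.332 0 0 0 0;-0.593 -0.332 0 0 0 0;0 0 0 0 0 0;0 0 0 0 0 0'
cat > look.py <<'E'
import sys
from h import *
s=monitor.observe();p,d=imaging.grab_frame("wrist");np.savez(f"pics/{sys.argv[1]}.npz",p=p,d=d,position=s["position"],ee_rot=s["ee_rot"]);cv2.imwrite(f"pics/{sys.argv[1]}.png",p[...,::-1])
print(s["q"].round(2),s["position"].round(1),R.from_quat(s["ee_rot"]).as_matrix().round(3).tolist(),s["time"])
c,M=cam("wrist",s)
for k,z in(("red",118),("white",118),("green",9)):
    for b,st,ce in blobs(masks(p)[k],150): print(k,st,ce.round(1),"depth",np.median(d[b]),"at",z,ray(c,M,ce,z)[0].round(1))
E
python3 look.py w1
```

```text
time: 0.6
position: [400.5, 416.2, 214.3]
ee_rot: [0.223, 0.975, -0.0, -0.0]
contact_force: [-0.2, -0.1, -0.2]
grip_width: 1.005
finger_force: 0.0
time: 1.27
position: [517.7, 248.3, 214.3]
ee_rot: [0.226, 0.974, -0.0, -0.0]
contact_force: [-0.5, 0.3, -0.0]
grip_width: 1.0
finger_force: 0.0
[-0.61  0.34  0.13  1.8  -0.05  1.01  0.65] [517.7 248.3 214.3] [[-0.898, 0.44, -0.0], [0.44, 0.898, -0.001], [-0.0, -0.001, -1.0]] 1.2667
red [424 143  28  23 202] [435.5 153. ] depth 295.60205 at 118 [558.6 401.7 118. ]
red [ 227  152   68   68 1595] [260.8 184.8] depth 273.5797 at 118 [516.9 251.5 118. ]
red [ 134  180   77   69 1499] [174.5 206.3] depth 359.91226 at 118 [500.3 171.6 118. ]
red [ 264  220   71   59 1361] [298.8 246.2] depth 372.33807 at 118 [586.6 257.6 118. ]
white [ 442   88   70   83 4775] [479.2 129.7] depth 271.86377 at 118 [555.8 441.7 118. ]
white [ 237  165   49   46 1789] [260.6 187.5] depth 273.64868 at 118 [519.1 250.3 118. ]
white [ 144  192   52   47 1261] [171.2 209.8] depth 360.47302 at 118 [501.9 167.2 118. ]
white [ 275  235   50   43 1781] [299.5 256.7] depth 375.2588 at 118 [596.8 253.7 118. ]
```

View pics/w1.png

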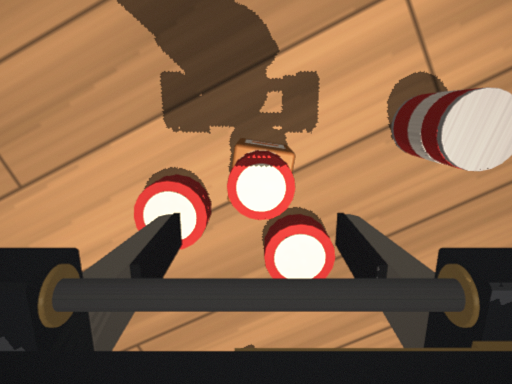

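Close view: the target cap's disc is centred at (260,187), giving (518, 250). A jar shoulder edge shows at (236–295, 140–153), and B (171,210) and C (300,257) are lower. Now the jar's yaw from its edges.

```bash
python3 - <<'E'
import cv2
p=cv2.imread("pics/w1.png")[125:195,215:315]
cv2.imwrite("pics/crop2.png",cv2.resize(p,(800,560),interpolation=cv2.INTER_CUBIC))
E
```

```text
(no output)
```

View pics/crop2.png

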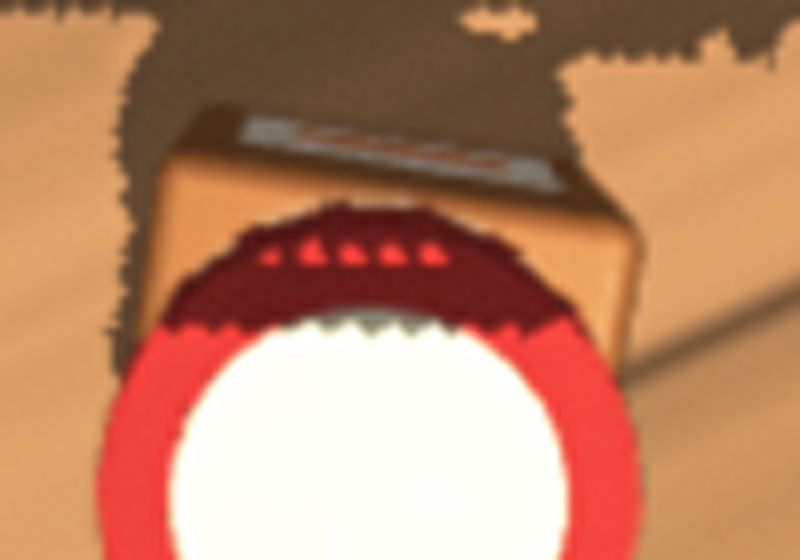

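The crop shows the jar's top edge running from crop (175,155) to (640,230), which is full image (236.9,144.4) to (295,153.8), with the left side nearly at (232,168) and the right side at (293,172).

```bash
python3 - <<'E'
from h import *
f=np.load("pics/w1.npz");c,M=cam("wrist",f)
a,b,l,r=ray(c,M,[[236.9,144.4],[295,153.8],[232.5,167],[292.5,172]],76)
for x,y in((a,b),(a,l),(b,r)): v=y-x;print(x.round(1),y.round(1),np.hypot(*v[:2]).round(1),np.degrees(np.arctan2(v[1],v[0])).round(1))
E
```

```text
[477.9 244.1  76. ] [512.3 292.7  76. ] 59.6 54.7
[477.9 244.1  76. ] [496.5 229.5  76. ] 23.6 -38.1
[512.3 292.7  76. ] [528.3 282.6  76. ] 18.9 -32.3
```

```bash
python3 -m pendant '0 0.024 0.4 0 0 0;0 0.024 0.4 0 0 0;0 0 0.4 0 0 0;0 0 0.4 0 0 0;0 0 0.4 0 0 0;0 0 0.4 0 0 0;0 0 0 0 0 0;0 0 0 0 0 0' 1 && python3 -m pendant '0 0 0 0 0 0;0 0 0 0 0 0;0 0 0 0 0 0;0 0 0 0 0 0;0 0 0 0 0 0;0 0 0 0 0 0;0 0 0 0 0 0;0 0 0 0 0 0' -1 60
```

```text
time: 1.98
position: [516.2, 254.1, 93.8]
ee_rot: [0.222, 0.975, -0.001, -0.001]
contact_force: [-0.3, 0.8, -0.7]
grip_width: 0.998
finger_force: 0.0
time: 2.65
position: [518.0, 252.6, 95.3]
ee_rot: [0.224, 0.975, 0.0, 0.0]
contact_force: [-1.2, -1.3, 5.6]
grip_width: 0.66
finger_force: 60.0
```

```bash
python3 -m pendant '0 0 -0.1 0 0 0;0 0 -0.2 0 0 0;0 0 -0.25 0 0 0.05;0 0 -0.25 0 0 0.05;0 0 -0.25 0 0 0.05;0 0 -0.25 0 0 0.05;0 0 -0.25 0 0 0.05;0 0 -0.25 0 0 0.05' && python3 -m pendant '0 0 -0.25 0 0 0.05;0 0 -0.2 0 0 0.05;0 0 -0.2 0 0 0.05;0 0 -0.2 0 0 0.05;0 0 0 0 0 0.05;0 0 0 0 0 0.05;0 0 0 0 0 0;0 0 0 0 0 0' && python3 -m pendant '-0.2 0.07 0 0 0 0;-0.4 0.14 0 0 0 0;-0.55 0.19 0 0 0 0;-0.55 0.19 0 0 0 0;-0.55 0.19 0 0 0 0;-0.55 0.19 0 0 0 0;-0.55 0.19 0 0 0 0;-0.55 0.19 0 0 0 0' && python3 -m pendant '-0.55 0.19 0 0 0 0;-0.55 0.19 0 0 0 0;-0.55 0.19 0 0 0 0;-0.55 0.19 0 0 0 0;-0.55 0.19 0 0 0 0;-0.55 0.19 0 0 0 0;-0.55 0.19 0 0 0 0;-0.4 0.14 0 0 0 0' && python3 -m pendant '-0.3 0.1 0 0 0 0;-0.15 0.05 0 0 0 0;0 0 0 0 0 0;0 0 0 0 0 0;0 0 0 0 0 0' && python3 look.py w2
```

```text
time: 3.32
position: [517.3, 253.0, 185.4]
ee_rot: [0.516, 0.857, -0.0, -0.0]
contact_force: [0.7, -0.4, -4.4]
grip_width: 0.658
finger_force: 60.0
time: 3.98
position: [517.3, 253.1, 227.1]
ee_rot: [0.753, 0.658, -0.0, -0.0]
contact_force: [-0.5, 0.1, -3.8]
grip_width: 0.655
finger_force: 60.0
time: 4.65
position: [557.9, 48.1, 227.2]
ee_rot: [0.753, 0.658, -0.0, -0.0]
contact_force: [0.2, 0.2, -3.4]
grip_width: 0.658
finger_force: 60.0
time: 5.32
position: [601.1, -174.3, 227.1]
ee_rot: [0.754, 0.657, -0.001, 0.0]
contact_force: [0.1, 0.1, -3.2]
grip_width: 0.653
finger_force: 60.0
time: 5.73
position: [606.2, -191.7, 226.9]
ee_rot: [0.753, 0.658, 0.0, -0.001]
contact_force: [-1.0, 0.6, -3.3]
grip_width: 0.661
finger_force: 60.0
[-0.14  0.46  0.55  1.66 -0.27  1.1   0.34] [ 606.2 -191.7  226.9] [[0.134, 0.991, -0.0], [0.991, -0.134, 0.001], [0.001, -0.001, -1.0]] 5.7333
red [ 201  179  116   99 4195] [257.8 221.3] depth 156.59773 at 118 [ 602.1 -227.6  118. ]
white [222 130  46  15 489] [244.2 138. ] depth 317.9293 at 118 [ 600.7 -146.5  118. ]
white [ 253  220   31   53 1307] [268.2 246.4] depth 158.48482 at 118 [ 608.8 -255.1  118. ]
green [ 229   59   57   60 2526] [256.5  88.8] depth 369.95386 at 9 [618.  -98.1   9. ]
```

View pics/w2.png

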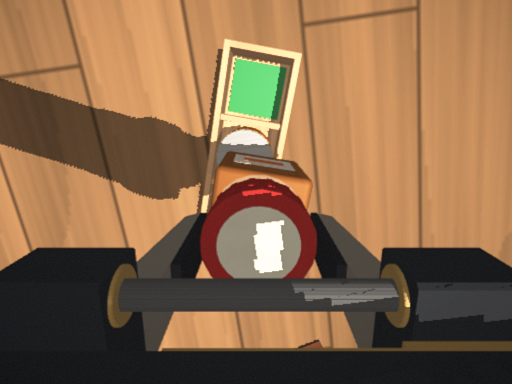

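The pad is at (256,89). The crate's far rim runs from about (225,40) to (301,54), and the jar's shoulder edge is at about (218,165)–(310,187). An enlarged crop will give their angles.

```bash
python3 - <<'E'
from h import *
f=np.load("pics/w2.npz");c,M=cam("wrist",f);p=f["p"]
b=blobs(masks(p)["green"],150)[0][0]
q=np.argwhere(b)[:,::-1].astype(np.float32);w=ray(c,M,q,9)[:,:2].astype(np.float32)
r=cv2.minAreaRect(w);print("pad rect",r, "mean",w.mean(0))
cv2.imwrite("pics/crop3.png",cv2.resize(p[30:215,190:330][...,::-1],(448,592),interpolation=cv2.INTER_CUBIC))
E
```

```text
pad rect ((617.7017211914062, -98.84101867675781), (59.706756591796875, 60.103275299072266), 72.32610321044922) mean [617.9462  -98.26408]
```

View pics/crop3.png

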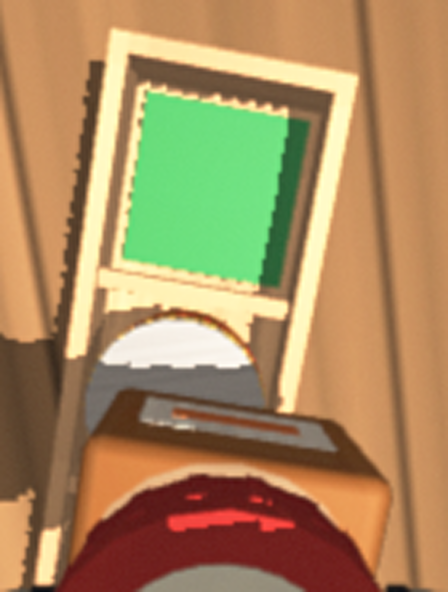

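```bash
python3 - <<'E'
from h import *
f=np.load("pics/w2.npz");c,M=cam("wrist",f)
def seg(n,a,b,z):
    x,y=ray(c,M,[np.array(a)/3.2+[190,30],np.array(b)/3.2+[190,30]],z);v=y-x;print(n,x.round(1),y.round(1),np.hypot(*v[:2]).round(1),np.degrees(np.arctan2(v[1],v[0])).round(1),"mid",((x+y)/2).round(1))
seg("rim",(112,28),(358,75),55);seg("rimR",(358,75),(295,395),55);seg("rimL",(112,28),(45,440),55)
seg("divider top near edge",(98,285),(285,316),55)
seg("jar",(98,437),(388,485),209);seg("jarL",(98,437),(75,530),209);seg("jarR",(388,485),(375,575),209)
E
```

```text
rim [592.3 -48.1  55. ] [669.5 -72.8  55. ] 81.1 -17.7 mid [630.9 -60.5  55. ]
rimR [669.5 -72.8  55. ] [ 637.1 -174.1   55. ] 106.3 -107.8 mid [ 653.3 -123.4   55. ]
rimL [592.3 -48.1  55. ] [ 547.  -178.1   55. ] 137.6 -109.2 mid [ 569.7 -113.1   55. ]
divider top near edge [ 574.5 -127.4   55. ] [ 636.8 -146.4   55. ] 65.1 -17.0 mid [ 605.7 -136.9   55. ]
jar [ 588.6 -155.2  209. ] [ 644.  -172.4  209. ] 58.0 -17.3 mid [ 616.3 -163.8  209. ]
jarL [ 588.6 -155.2  209. ] [ 580.9 -173.2  209. ] 19.6 -113.0 mid [ 584.7 -164.2  209. ]
jarR [ 644.  -172.4  209. ] [ 639.6 -190.7  209. ] 18.8 -103.4 mid [ 641.8 -181.6  209. ]
```

Jar and crate yaws agree (about −17.5°), and the cell centre is (618, −99). Moving above it and coming down to just over the rim.

```bash
python3 -m pendant '0.17 -0.01 0 0 0 0;0.4 -0.01 0 0 0 0;0.5 0 0 0 0 0;0.45 0 0 0 0 0;0.25 0 0 0 0 0;0.1 0 0 0 0 0;0 0 0 0 0 0' && python3 -m pendant '0 0 0.2 0 0 0;0 0 0.3 0 0 0;0 0 0.3 0 0 0;0 0 0.3 0 0 0;0 0 0.2 0 0 0;0 0 0.1 0 0 0;0 0 0 0 0 0;0 0 0 0 0 0'; python3 -c "
from h import *
P=[]
for i in range(3): P.append(monitor.observe()['position']); imaging.grab_frame('top')
print(np.round(P,1))"
```

```text
time: 6.37
position: [618.2, -98.5, 227.1]
ee_rot: [0.753, 0.658, 0.0, -0.0]
contact_force: [-0.4, -0.1, -3.3]
grip_width: 0.658
finger_force: 60.0
time: 7.03
position: [618.1, -101.4, 157.2]
ee_rot: [0.754, 0.657, -0.0, 0.0]
contact_force: [0.1, -0.4, -3.9]
grip_width: 0.658
finger_force: 60.0
[[ 618.1 -101.4  157.2]
 [ 618.5 -101.3  157.7]
 [ 618.6 -101.1  158. ]]
```

```bash
python3 -m pendant '0.03 0 0.1 0 0 0;0 0 0.15 0 0 0;0 0 0.15 0 0 0;0 0 0.1 0 0 0;0 0 0.05 0 0 0;0 0 0 0 0 0' && python3 -m pendant '0 0 0.15 0 0 0;0 0 0.15 0 0 0;0 0 0.1 0 0 0;0 0 0.05 0 0 0;0 0 0 0 0 0;0 0 0 0 0 0'
```

```text
time: 7.68
position: [617.5, -99.0, 128.5]
ee_rot: [0.754, 0.657, -0.001, -0.001]
contact_force: [0.6, 0.1, -3.8]
grip_width: 0.656
finger_force: 60.0
time: 8.18
position: [618.2, -99.2, 106.9]
ee_rot: [0.754, 0.657, -0.0, -0.0]
contact_force: [0.4, -0.6, -3.6]
grip_width: 0.658
finger_force: 60.0
```

```bash
python3 -m pendant '0 0 0.02 0 0 0;0 0 0.02 0 0 0;0 0 0.02 0 0 0;0 0 0 0 0 0;0 0 0 0 0 0' && python3 -m pendant '0 0 0.01 0 0 0;0 0 0.01 0 0 0;0 0 0 0 0 0;0 0 0 0 0 0'
```

```text
time: 8.6
position: [618.4, -99.1, 104.4]
ee_rot: [0.754, 0.657, 0.0, 0.0]
contact_force: [-0.9, 0.4, -1.1]
grip_width: 0.656
finger_force: 60.0
time: 8.93
position: [618.5, -99.1, 104.4]
ee_rot: [0.754, 0.657, 0.0, 0.0]
contact_force: [-3.4, 0.7, 5.3]
grip_width: 0.66
finger_force: 60.0
```

```bash
python3 -m pendant '0 0 0 0 0 -0.02;0 0 0 0 0 -0.03;0 0 0 0 0 -0.03;0 0 0 0 0 -0.03;0 0 0 0 0 -0.03;0 0 0 0 0 -0.03;0 0 0 0 0 -0.03;0 0 0 0 0 0'; python3 -c "
from h import *;s=monitor.observe();print(s['ft_torque'],s['contact_force'],s['q'].round(2))"; python3 look.py w3
```

```text
time: 9.6
position: [618.9, -99.5, 104.3]
ee_rot: [0.6, 0.8, 0.001, 0.001]
contact_force: [-1.4, -0.1, 6.1]
grip_width: 0.658
finger_force: 60.0
[-0.03157819  0.29295119 -0.01137487] [-1.42149131 -0.08466237  6.05556141] [-0.16  0.57  0.37  1.77 -0.26  0.85  0.61]
[-0.16  0.57  0.37  1.77 -0.26  0.85  0.61] [618.9 -99.5 104.3] [[-0.279, 0.96, 0.002], [0.96, 0.279, 0.0], [-0.0, 0.002, -1.0]] 9.6
red [ 200  179  117  100 4304] [257.8 220.4] depth 156.59714 at 118 [617.2 -90.4 118. ]
white [ 484   15   28   99 1153] [500.2  76.8] depth 238.65599 at 118 [710.   13.7 118. ]
white [ 258  207   30   47 1091] [272.8 231.5] depth 156.46648 at 118 [626.9 -94.3 118. ]
white [172 312  61  16 678] [200.5 317.8] depth 228.48941 at 118 [ 601.5 -158.7  118. ]
white [159 335  22  16 185] [168.4 342.9] depth 233.9706 at 118 [ 586.9 -181.2  118. ]
```

```bash
python3 -m pendant '0 0 0 0 0 -0.03;0 0 0 0 0 -0.04;0 0 0 0 0 -0.04;0 0 0 0 0 -0.04;0 0 0 0 0 -0.04;0 0 0 0 0 -0.04'; python3 -c "
from h import *;s=monitor.observe();print(s['ft_torque'])";  python3 -m pendant '0 0 0 0 0 -0.04;0 0 0 0 0 -0.04;0 0 0 0 0 -0.04;0 0 0 0 0 -0.04;0 0 0 0 0 0;0 0 0 0 0 0'; python3 -c "
from h import *;s=monitor.observe();print(s['ft_torque'])"; python3 look.py w4
```

```text
time: 10.15
position: [619.3, -99.2, 104.6]
ee_rot: [0.392, 0.92, 0.001, 0.001]
contact_force: [-1.5, -0.2, 9.1]
grip_width: 0.66
finger_force: 60.0
[ 0.14615516  0.35460763 -0.22091529]
time: 10.65
position: [619.8, -99.0, 106.1]
ee_rot: [0.234, 0.972, 0.001, 0.002]
contact_force: [-4.6, 1.7, 16.0]
grip_width: 0.66
finger_force: 60.0
[0.49744844 0.94801933 0.11536374]
[-0.02  0.55  0.16  1.76 -0.12  0.84  1.3 ] [619.8 -99.  106.1] [[-0.89, 0.456, 0.004], [0.456, 0.89, 0.001], [-0.003, 0.002, -1.0]] 10.65
red [431   0  45   7 195] [453.4   2. ] depth 239.99654 at 118 [558.3  35.  118. ]
red [147 172  57  40 356] [184.3 185.5] depth 237.45615 at 118 [ 577.1 -121.2  118. ]
red [ 200  179  117  100 4364] [257.8 220.5] depth 156.63928 at 118 [612.8 -95.3 118. ]
white [   5  202   86   59 3371] [ 43.5 228.8] depth 213.18976 at 118 [ 562.8 -203.4  118. ]
white [ 108  204   79   57 2405] [140.2 227.2] depth 212.76544 at 118 [ 586.5 -155.1  118. ]
white [489 239  23  19 218] [501.5 248.7] depth 275.4339 at 118 [690.9  19.8 118. ]
white [ 219  256   79   23 1396] [257.7 267. ] depth 161.13177 at 118 [ 638.  -108.3  118. ]
```

View pics/w4.png

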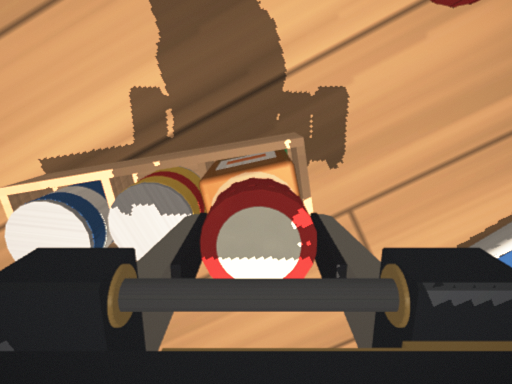

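The picture shows the jar square in its cell, with its shoulder edge parallel to the crate wall. The cap is turned 71°, and the upward push (16 N, arm risen 1.6 mm) fits the seal having been freed. Lifting gently and watching the force.

```bash
python3 -m pendant '0 0 -0.04 0 0 0;0 0 -0.04 0 0 0;0 0 -0.04 0 0 0;0 0 0 0 0 0;0 0 0 0 0 0'
```

```text
time: 11.12
position: [618.1, -99.1, 108.8]
ee_rot: [0.234, 0.972, -0.0, -0.0]
contact_force: [0.2, 1.1, -0.7]
grip_width: 0.657
finger_force: 60.0
```

The force is −0.7 N, which is only the cap's weight, so it is free. Lifting straight up.

```bash
python3 -m pendant '0 0 -0.05 0 0 0;0 0 -0.1 0 0 0;0 0 -0.15 0 0 0;0 0 -0.2 0 0 0;0 0 -0.15 0 0 0;0 0 -0.1 0 0 0;0 0 -0.07 0 0 0;0 0 0 0 0 0' && python3 -m pendant '0 0 0 0 0 0;0 0 0 0 0 0;0 0 0 0 0 0;0 0 0 0 0 0' && python3 look.py w5 && python3 - <<'E'
from h import *
p,d=imaging.grab_frame("scene");w=cv2.imread("pics/w5.png")[60:300,140:380]
c=p[150:260,100:260][...,::-1]
cv2.imwrite("pics/crop5.png",np.hstack([cv2.resize(c,(480,330),interpolation=3),cv2.resize(w,(320,330))]))
E
```

```text
time: 11.78
position: [618.8, -99.2, 151.3]
ee_rot: [0.234, 0.972, 0.0, 0.001]
contact_force: [1.0, -0.2, -0.7]
grip_width: 0.664
finger_force: 60.0
time: 12.12
position: [617.9, -99.0, 149.6]
ee_rot: [0.234, 0.972, -0.0, -0.0]
contact_force: [1.1, 0.8, -1.4]
grip_width: 0.657
finger_force: 60.0
[-0.02  0.5   0.17  1.73 -0.1   0.93  1.29] [617.9 -99.  149.6] [[-0.891, 0.454, -0.001], [0.454, 0.891, 0.0], [0.001, -0.0, -1.0]] 12.1167
red [ 390    0   94   25 1430] [431.8   9. ] depth 258.85547 at 118 [553.3  50.6 118. ]
red [ 167  165  150  114 4530] [255.  218.8] depth 157.11678 at 118 [ 623.2 -103.9  118. ]
white [ 134  177   72   62 2842] [165.9 204.9] depth 254.59848 at 118 [ 586.  -154.3  118. ]
white [  49  188   71   60 3439] [ 83.4 219.1] depth 257.83624 at 118 [ 568.6 -211.4  118. ]
white [442 206  70  42 614] [479.8 227.6] depth 315.98193 at 118 [701.2  34.6 118. ]
white [ 219  256   79   23 1348] [257.8 267.2] depth 161.2142 at 118 [ 657.4 -119.2  118. ]
```

View pics/crop5.png

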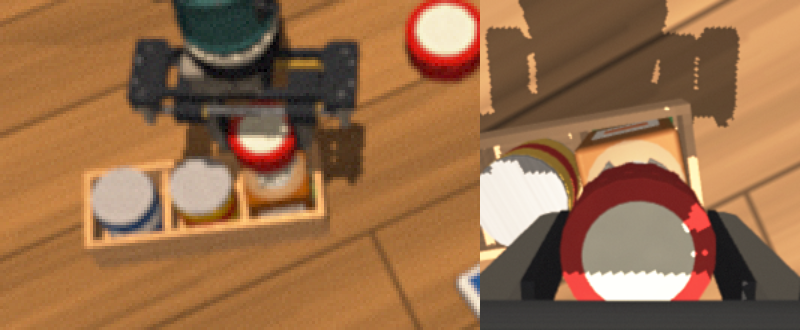

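The jar stands in its cell, both tins in the crate are in place, and the cap is held level above the mouth, about 25 mm clear. Handing in.

```bash
python3 -c "
from station import order;print(order.job_done())"
```

```text
the job is handed in; nothing more can be done
None
```

I set the jar down in the green-pad cell, unscrewed its cap and lifted it straight off, then handed the job in at about 12 s with the cap held level about 25 mm above the mouth; I did not touch the four tins.

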